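# Load a ring carrier past the one-way flap of an inspection chute

### The job

Lay the aluminium ring carrier flat in the open entry end of the loading chute, short of the flap, and let go. Then push it from behind, gently, along the chute and past the sprung one-way flap until the flap snaps out behind it, without ramming the spring plunger to the end of its travel, and ease off so that the plunger presses the carrier back against the shut flap. Do not knock the other things on the bench about.

Things in the scene. Friction and masses are not known exactly. Their poses are not given: they have to be found in the camera images.
- carrier: Ring carrier: plain aluminium block 60 (its x) by 48 (its y) by 32 mm high, 0.22 to 0.43 kg, a steel ring 30 mm across 4 mm proud of its top. Ends alike. Origin: centre of underside, z up. Starts flat on the bench. Gripped across its 48 mm sides by the upper half (above 14 mm), the fingers clear the chute walls.
- chute: Loading chute, fixed, slick-coated: grey base 92 mm wide, x = -125 to +152 mm. Origin: on the bench plane, under the channel's middle line; +x is the push direction, from the open entry (no end wall) to the plunger; y left. Channel floor 12 mm up, 52 mm wide (y = -26 to +26) between walls 10 mm high, 7 mm thick; the left one ends at x = -12, the right one at +40. All under 52 mm high.
- entry (a point): Middle of the entry part, on the channel floor (chute x = -65, y = 0, z = 12 mm), short of the flap. A good place for the middle of the carrier's underside, its x along the chute's x.
- nest (a point): Middle of the nest, on the channel floor (chute x = 57, y = 0, z = 12 mm). A dark keeper unit with flap, cheeks and plunger is clamped here, up to 7 mm off along x; this offset k is not measured: find it by feel or sight. Its two side cheeks (x = 50+k to 90+k, 38.5 mm high) have lips over the channel's edges: no way in from above. The carrier ends with its centre at about 57+k.
- lane (a point): Point on the channel floor at chute x = 0, y = -12, z = 12 mm: the right part of the channel (y below +5) always stays free of the flap, so a pusher 20 mm wide at y = -12, above the low walls, can follow the carrier's rear face past the flap (to x = 39+k) and stay there while the flap snaps out.
- flap (a joint): Flap angle in rad: 0 shut, about 0.55 folded aside by the carrier, 0.72 at most; sprung to 0, a few N. 28 mm high, hinged upright at chute x = k, y = +31; shut, it slants forward into the channel, tip at x = 27+k, y = +8. It snaps out when the carrier's rear face passes x = 34+k. It cannot swing towards the entry: the eased-off carrier backs 7 mm on to its tip.
- plunger (a joint): Travel in m of the white-headed spring plunger (18 mm across, y = +6, 17 mm above the floor) in the far end: 0 out, its face at chute x = 84.5+k; bottoms at 0.015, with the carrier's rear face at 39.5+k. Pushes back with 4 N at 0, 8 N at 0.010, 10 N at 0.015. About 0.010 when the flap snaps out, about 0.003 when the carrier rests on the shut flap.
- gauge_bar: Bystander: steel bar 100 (x) by 20 by 30 mm high, loose. Origin: centre of its underside.
- spare_ring: Bystander: dark steel ring 42 mm across, 14 mm high, loose. Origin: centre of its underside.
- micrometer: Bystander: micrometer lying on the bench, about 125 by 60 mm, 20 mm high, loose. Origin: on the bench under its anvil gap; its spindle runs along its x.
- marker: Bystander: white marker pen with black cap, 110 (x) by 10 mm, loose. Origin: centre of its underside.
Mind the look-alikes: they are no part of the job. Leave any brown or yellow look-alike of the carrier alone.

How it is judged:
On the way, in this order (a step that is already met when the one before it is completed fails the run):
1. the carrier lies flat in the entry end of the channel, short of the flap, let go (x of carrier in the frame of chute between -0.11 and -0.035 m and y of carrier in the frame of chute between -0.005 and 0.005 m and z of carrier in the frame of chute between 0.009 and 0.015 m and angle between carrier's own z axis and vertical below 0.08 rad and angle between the x axis of carrier and the x axis of chute, either way round below 0.15 rad and value of joint flap below 0.06 rad and contact force between the fingers and carrier below 0.3 N), for 0.2 s.
2. the carrier pushes the flap aside (value of joint flap above 0.3 rad and x of carrier in the frame of chute above -0.01 m), for 0.05 s.
At the end, for the whole second after the job is handed in: The carrier lies flat on the chute floor beyond the flap (within 3 mm in height, 5 mm of the channel's middle line, 0.15 rad of its direction), at rest, pressed back against the flap: flap shut to within 0.06 rad, plunger in by 0.8 to 6.5 mm (x of carrier in the frame of chute between 0.045 and 0.07 m and y of carrier in the frame of chute between -0.005 and 0.005 m and z of carrier in the frame of chute between 0.009 and 0.015 m and angle between carrier's own z axis and vertical below 0.08 rad and angle between the x axis of carrier and the x axis of chute, either way round below 0.15 rad and value of joint flap below 0.06 rad and value of joint plunger between 0.0008 and 0.0065 m and linear speed of carrier below 0.01 m/s); the robot touches nothing.
It fails at once if the carrier is forced against the chute, its flap or its plunger with more than 40 N (dropped, pressed down, or rammed to the end of the plunger's travel) (contact force between carrier and chute above 40 N).
It fails at once if the plunger is driven to the end of its travel (15 mm) (value of joint plunger above 0.0148 m).
It fails at once if a bystander (gauge bar, spare ring, micrometer or marker) is moved more than 40 mm (distance of any of gauge_bar, spare_ring, micrometer, marker from where it was at the start of the episode above 0.04 m).
It also fails if it takes over 61 s, if anything falls off the work surface, if the arm or the gripper's body presses on something with over 40 N, if the wrist force passes 120 N, or if a joint passes its speed limit or range.

### The arm

A 7-joint arm with a two-finger parallel gripper is mounted at the origin on the work surface. World frame = base frame: x ahead of the robot, y to its left, z up, the work surface at z = 0. Lengths are in m, angles in rad, forces in N, time in s.
With the tool pointing down it reaches from about 0.4 to 0.9 m from the base axis. Payload 5.6 kg.
Tool frame: the origin (TCP) lies midway between the tips of the shut fingers; the grasp point (between the pads) lies 19 mm behind it; z points along the fingers, y is the line along which they close (so a half turn about z gives the same grasp; the last joint's range is limited). The gripper opens to 92 mm and grips with 3 to 60 N. Pads are 20 mm wide; open, the fingers measure 128 mm over their backs; the gripper's body (75 mm by 189 mm) begins 69 mm behind the grasp point.
Start: joints at [-1.272, 0.468, -0.012, 1.603, 0.006, 1.071, -0.056], TCP at [0.218, 0.612, 0.192] pointing down, gripper open.
Joint ranges: [-2.53, 2.53], [-0.31, 2.02], [-1.57, 1.55], [0.28, 2.44], [-1.29, 4.43], [0.15, 1.84], [-2.92, 2.92]. Speed limits (rad/s): [2.57, 2.57, 3.14, 3.14, 3.14, 3.14, 3.14].

### API

Orientations are given as a unit quaternion [w, x, y, z].
In Python, from workcell import ctrl gives the robot as it stands.
- The arm moves only by the tool apply_moves, never from a script. Its argument "commands" is a list of rows, each a list of 7 numbers: the gripper's target within -1 to 1 (shut at 1, half-way at 0, fully open at -1), then the shift along the tool's x, y, z in cm, then the turn, a rotation vector about the tool's x, y, z in degrees. In form: [[grip, dx, dy, dz, rx, ry, rz], ...]. A call has 1 to 20 rows; each row shifts and turns the commanded pose from where the row before left it, along the tool's axes as they then stand; what a row does not reach is not made up. A row lasts 1/12 s, in which the tool goes at most 41.7 mm and 7.16 degrees, less where a joint would pass 70% of its speed; a pose out of reach is approached as far as the arm can. A call with a gripper value outside its range is refused whole. The fingers move at their own pace and stop on an object; the grip force is fixed at half the most. Time passes only in rows, so rows that do not move let the fingers close. It gives the time, the measured TCP pose, the force, the opening and the grip force at its end, in the units of the state.
- ctrl.get_state(): the state, without advancing time (a new reading comes with each control period).
- ctrl.snapshot(name): name is "side" or "top"; returns a dict with "frame" (420x560x3 uint8, red, green, blue), "mtx" (3x3 intrinsics, pixels), "distortion" ([k1, k2, p1, p2, k3] as OpenCV has them; the pictures are not rectified), "camera_from_world" (4x4, takes a point from world to camera coordinates). Camera axes: x right, y down, z forward; pixel columns grow to the right and rows downward; lengths in m; the calibration is good to about 2 mm. A picture is of the moment at which its call begins. There is no depth.
- ctrl.sign_off(): hands the job in; it is judged then, once.
Trained networks look in a picture, given as the dict that the camera call returned (one of the last four; its "shot" number tells which), for a name from the list of things; names that differ only in an ending like _2 or _b are one class to them, and where a whole thing is asked for, a point or a joint stands for the part that bears it (a point fixed in the world has none). Each returns a list of dicts, best first, with "p" (0 to 1); they miss things now and then, are a little off and sometimes report something else, mostly with a low value. They report only what shows in the picture. A call takes as long as a camera call. They do not tell look-alikes from the thing itself.
- ctrl.masks_of(picture, query): "region" (420x560 bool, what is visible of it) and "extent" ([left, top, right, bottom] in pixels, round what is visible of it).
The state is a dict: "time_s": time; "q": joint angles; "dq": joint speeds; "effort": joint torques, N m; "eef_pos": TCP position; "tool_rot": TCP orientation; "wrist_force": force on the tool from outside, world axes, zero at the start; "wrist_torque": the same for the moment, N m; "opening": finger opening in m; "finger_force": force on a finger pad.
Only numpy, scipy, OpenCV 4.12 (cv2) and the standard library are available. Lean on these libraries where they do the work, as an engineer would, in place of code of your own. Each camera call takes 0.05 s, during which the arm holds its last target. There are 200 camera calls.

## Working session

There is one attempt and no reset: what is moved stays moved. The work goes in short steps, Python scripts to look and compute and a tool call to move; the robot and the scene stay as the last step left them, time stands still between calls to the robot, and variables do not carry over. Pictures are saved under pics/ and viewed, at most 10 in all, crops included, and the job is handed in when it is done.

Besides the shell and the picture viewer there is one more tool, called after "Call:" as name([rows], argument=value, ...), one row to a line, values as JSON. apply_moves: Moves the arm, as the interface text tells. Its arguments: {"type":"object","properties":{"commands":{"type":"array"}},"required":["commands"]}

```bash
mkdir -p pics; cat > h.py <<'E'
import numpy as np, cv2
from workcell import ctrl
def ray(s,px):
    T=np.array(s["camera_from_world"]);n=cv2.undistortPoints(np.array(px,float).reshape(-1,1,2),np.array(s["mtx"]),np.array(s["distortion"])).reshape(-1,2)
    d=np.c_[n,np.ones(len(n))]@T[:3,:3]; c=-T[:3,:3].T@T[:3,3]; return c,d
def onz(s,px,z):
    c,d=ray(s,px); return c+d*((z-c[2])/d[:,2])[:,None]
def proj(s,P):
    T=np.array(s["camera_from_world"]);return cv2.projectPoints(np.array(P,float).reshape(-1,3),cv2.Rodrigues(T[:3,:3])[0],T[:3,3],np.array(s["mtx"]),np.array(s["distortion"]))[0].reshape(-1,2)
E
python3 - <<'E'
from h import *
for n in ("top","side"):
    s=ctrl.snapshot(n); cv2.imwrite(f"pics/{n}0.png",s["frame"][:,:,::-1])
    T=np.array(s["camera_from_world"]);print(n,-T[:3,:3].T@T[:3,3])
    for q in ("carrier","chute","flap","plunger","gauge_bar","spare_ring","micrometer","marker"):
        for r in ctrl.masks_of(s,q)[:4]:
            if r["p"]<.2: continue
            m=r["region"];c=np.argwhere(m)[:,::-1].mean(0)
            rc=cv2.minAreaRect(np.argwhere(m)[:,::-1].astype(np.float32))
            print(q,round(r["p"],2),r["extent"],c.round(),onz(s,c,0.02)[0].round(3),m.sum(),rc)
st=ctrl.get_state();print(st["time_s"],st["tool_rot"],st["eef_pos"])
E
```

```text
top [ 0.33634589 -0.04316648  1.05337181]
carrier 0.88 [170.4, 198.7, 190.7, 227.2] [180. 213.] [0.52  0.209 0.02 ] 597 ((180.0, 213.0), (26.0, 22.0), 90.0)
carrier 0.88 [197.8, 234.6, 230.4, 263.6] [212. 247.] [0.439 0.129 0.02 ] 606 ((211.36924743652344, 247.14613342285156), (23.194494247436523, 27.287641525268555), 60.2551155090332)
carrier 0.59 [214.5, 178.5, 244.0, 208.5] [229. 194.] [0.567 0.092 0.02 ] 510 ((229.3076629638672, 194.0384521484375), (21.0786075592041, 25.238859176635742), 33.6900634765625)
carrier 0.56 [310.6, 142.3, 372.6, 260.6] [341. 201.] [ 0.556 -0.175  0.02 ] 4431 ((340.5804138183594, 199.8699188232422), (117.96475219726562, 39.95689392089844), 76.71513366699219)
chute 0.66 [313.2, 139.7, 373.3, 261.0] [341. 201.] [ 0.556 -0.175  0.02 ] 4347 ((341.2494812011719, 199.72854614257812), (116.741455078125, 39.199825286865234), 77.36663818359375)
flap 0.6 [148.6, 155.0, 189.9, 179.0] [168. 167.] [0.632 0.246 0.02 ] 510 ((167.34481811523438, 167.63790893554688), (12.441317558288574, 43.385108947753906), 73.1416015625)
plunger 0.44 [330.1, 157.5, 337.2, 169.3] [332.
[... 2070 characters left out ...]
 ((380.3905029296875, 158.80325317382812), (51.88347244262695, 12.83575439453125), 7.765166282653809)
micrometer 0.4 [174.0, 269.9, 214.8, 308.2] [196. 288.] [0.514 0.212 0.02 ] 951 ((196.0, 287.5), (31.81980323791504, 33.23401641845703), 45.0)
marker 0.6 [310.5, 149.9, 325.7, 160.0] [318. 152.] [ 0.586 -0.304  0.02 ] 52 ((317.4558410644531, 152.42645263671875), (3.944467544555664, 14.74887752532959), 59.03623962402344)
marker 0.36 [174.6, 271.6, 212.7, 305.9] [196. 288.] [0.515 0.212 0.02 ] 891 ((195.8076934814453, 287.5384521484375), (34.11405944824219, 29.39910888671875), 33.6900634765625)
0.9 [3.06397496e-05 1.70091623e-01 9.85428251e-01 1.56505752e-05] [0.2179059  0.61239425 0.19249073]
```

View pics/top0.png

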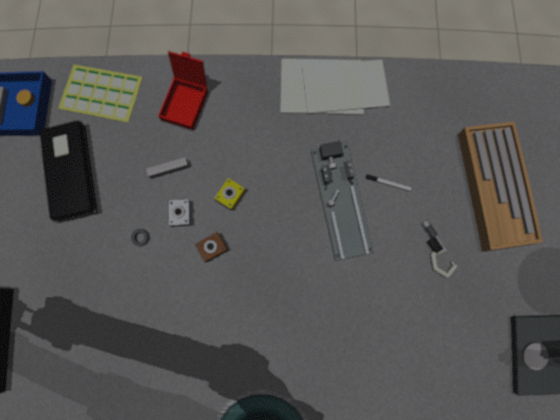

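View pics/side0.png

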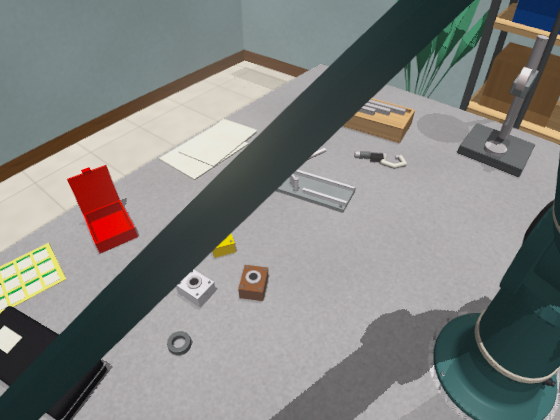

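Carrier candidates in the top view: silver (180,213), brown (212,247) and yellow (229,194). Silver fits the plain aluminium block. I'll confirm it in an enlarged crop, next to the chute.

```bash
python3 - <<'E'
from h import *
im=cv2.imread("pics/top0.png")
a=cv2.resize(im[190:240,160:200],None,fx=6,fy=6,interpolation=cv2.INTER_CUBIC)
b=cv2.resize(im[137:265,305:380],None,fx=4.6,fy=4.6,interpolation=cv2.INTER_CUBIC)
o=np.zeros((max(a.shape[0],b.shape[0]),a.shape[1]+b.shape[1]+10,3),np.uint8);o[:a.shape[0],:a.shape[1]]=a;o[:b.shape[0],a.shape[1]+10:]=b
cv2.imwrite("pics/crop1.png",o);print(o.shape)
s=ctrl.snapshot("top")
g=cv2.cvtColor(s["frame"],cv2.COLOR_RGB2GRAY)
# chute region: minAreaRect corners at base height; carrier top-face
for q in ("chute","carrier"):
    r=ctrl.masks_of(s,q)[0] if q=="chute" else min(ctrl.masks_of(s,q),key=lambda r:np.hypot(r["extent"][0]-170,r["extent"][1]-199))
    pts=np.argwhere(r["region"])[:,::-1].astype(np.float32);b=cv2.boxPoints(cv2.minAreaRect(pts))
    print(q,b.round(1).tolist(),onz(s,b,0.012 if q=="chute" else .032).round(4).tolist())
E
```

```text
(589, 595, 3)
chute [[308.79998779296875, 146.39999389648438], [348.20001220703125, 137.60000610351562], [373.8999938964844, 253.0], [334.3999938964844, 261.79998779296875]] [[0.6932, -0.0973, 0.012], [0.7179, -0.1947, 0.012], [0.4342, -0.2528, 0.012], [0.412, -0.1598, 0.012]]
carrier [[169.0, 199.0], [191.0, 199.0], [191.0, 226.0], [169.0, 226.0]] [[0.5506, 0.2342, 0.032], [0.5515, 0.1812, 0.032], [0.4869, 0.1775, 0.032], [0.4857, 0.2299, 0.032]]
```

View pics/crop1.png

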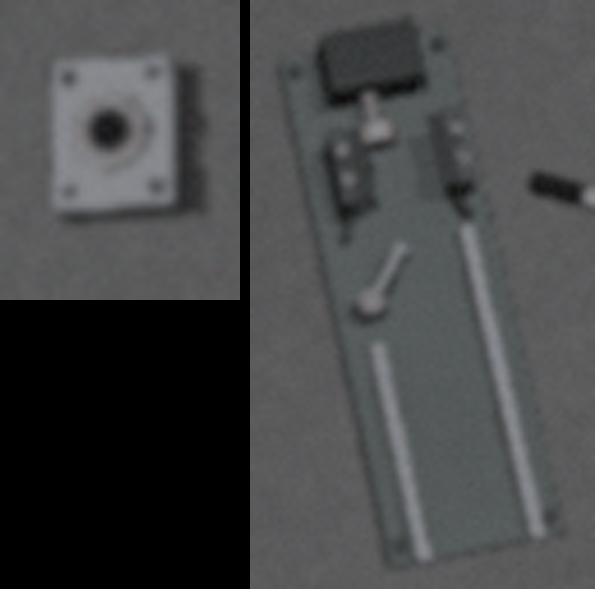

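The crop shows the plain silver block with the ring at (180,213) in the full picture, long side along the image vertical. The chute has its entry end at the bottom, hinge at about (331,203) and plunger head at about (332,164). Next I'll fit the poses at subpixel level.

```bash
cat > fit.py <<'E'
from h import *
from scipy.optimize import minimize
from scipy.ndimage import map_coordinates
def tf(p,L):
    L=np.array(L,float);c,s_=np.cos(p[2]),np.sin(p[2])
    return np.c_[p[0]+c*L[:,0]-s_*L[:,1],p[1]+s_*L[:,0]+c*L[:,1],L[:,2]]
def lines(segs,n=60):
    return np.concatenate([np.linspace(a,b,n) for a,b in segs])
def samp(g,s,p,L):
    uv=proj(s,tf(p,L)); return map_coordinates(g,[uv[:,1],uv[:,0]],order=1)
Z=.022
def walls(dy,dx0=0,dx1=0):
    return lines([((-.125+dx0,.0295+dy,Z),(-.012+dx1,.0295+dy,Z)),((-.125+dx0,-.0295+dy,Z),(.040+dx1,-.0295+dy,Z))])
ends_in=lines([((-.015,y,Z),(-.015,y,Z)) for y in(.0275,.0295,.0315)]+[((.037,y,Z),(.037,y,Z)) for y in(-.0275,-.0295,-.0315)]+[((-.122,y,Z),(-.122,y,Z)) for y in(-.0295,.0295)],5)
ends_out=lines([((-.007,y,Z),(-.007,y,Z)) for y in(.0275,.0295,.0315)]+[((-.130,y,Z),(-.130,y,Z)) for y in(-.0295,.0295)],5)
def fitchute(frames,s,p0):
    g=cv2.GaussianBlur(np.mean([cv2.cvtColor(f,cv2.COLOR_RGB2GRAY).astype(float) for f in frames],0),(0,0),.7)
    def cost(p):
        return -(2*samp(g,s,p,walls(0)).mean()-samp(g,s,p,walls(.007)).mean()-samp(g,s,p,walls(-.007)).mean()+.7*(samp(g,s,p,ends_in).mean()-samp(g,s,p,ends_out).mean()))
    best=min((minimize(cost,np.add(p0,[dx,dy,0]),method="Nelder-Mead",options=dict(initial_simplex=np.add(p0,[[dx,dy,0],[dx+.004,dy,0],[dx,dy+.004,0],[dx,dy,.03]]))) for dx in(-.005,0,.005) for dy in(-.004,0,.004)),key=lambda r:r.fun)
    return best.x,best.fun,g
def loc(p,W):
    d=np.array(W)[:,:2]-p[:2];c,s_=np.cos(p[2]),np.sin(p[2]);return np.c_[c*d[:,0]+s_*d[:,1],-s_*d[:,0]+c*d[:,1]]
E
python3 - <<'E'
from fit import *
S=[ctrl.snapshot("top") for _ in range(6)];s=S[-1];F=[x["frame"] for x in S]
nl=onz(s,[[342.8,257.7],[333,212]],Z);fr=onz(s,[[367.6,252.7],[352.2,186.6]],Z)
print(nl.round(4).tolist(),fr.round(4).tolist())
yaw=np.arctan2(*(fr[1]-fr[0])[[1,0]]);mid=(nl[0]+fr[0])[:2]/2;p0=np.r_[mid+.125*np.array([np.cos(yaw),np.sin(yaw)]),yaw]
p,f,g=fitchute(F,s,p0);print("p0",p0,"fit",p,f);np.save("chute.npy",p)
px=lambda c:[305+(c[0]+.5-250)/4.6-.5,137+(c[1]+.5)/4.6-.5]
for n,c,z in(("hinge",(370,303),.04),("tip",(404,246),.04),("plhead",(378,130),.029+.005),("basefl",(278,68),.012),("nearL",(388,570),.012),("nearR",(563,533),.012)):print(n,loc(p,onz(s,[px(c)],z)).round(4))
fm=np.mean(F,0);sub=fm[190:240,160:200].min(2);sub=cv2.resize(sub.astype(np.float32),None,fx=4,fy=4,interpolation=cv2.INTER_LINEAR)
hi=np.percentile(sub,92);lo=np.median(fm[190:240,160:200].min(2)[:6]);m=(sub>(hi+lo)/2).astype(np.uint8)
cs=max(cv2.findContours(m,0,1)[0],key=cv2.contourArea);P=cs.reshape(-1,2)/4.+[160-.375,190-.375]
W=onz(s,P,.032);r=cv2.minAreaRect((W[:,:2]*1000).astype(np.float32));print("carrier",r,hi,lo)
M=cv2.moments((W[:,:2]*1e3).astype(np.float32));print("cent",M["m10"]/M["m00"],M["m01"]/M["m00"],ctrl.get_state()["time_s"])
E
```

```text
[[0.4211, -0.1782, 0.022], [0.5285, -0.1553, 0.022]] [[0.4337, -0.2361, 0.022], [0.5911, -0.2014, 0.022]]
p0 [ 0.54949491 -0.18021933  0.21695033] fit [ 0.54819443 -0.17994081  0.21412651] -93.92771786563992
hinge [[0.0062 0.0313]]
tip [[0.0318 0.008 ]]
plhead [[0.096  0.0068]]
basefl [[0.1457 0.0479]]
nearL [[-0.126   0.0475]]
nearR [[-0.1251 -0.0444]]
carrier ((520.6668090820312, 210.36785888671875), (59.8552131652832, 46.848453521728516), 3.415400505065918) 130.1226 90.66666666666667
cent 521.174359996625 210.78575912495646 1.35
```

Call:
apply_moves([
  [-1, -2.8, -1.85, 0, 0, 0, 0],
  [-1, -2.8, -1.85, 0, 0, 0, 0],
  [-1, -2.8, -1.85, 0, 0, 0, 0],
  [-1, -2.8, -1.85, 0, 0, 0, 0],
  [-1, -2.8, -1.85, 0, 0, 0, 0],
  [-1, -2.8, -1.85, 0, 0, 0, 0],
  [-1, -2.8, -1.85, 0, 0, 0, 0],
  [-1, -2.8, -1.85, 0, 0, 0, 0],
  [-1, -2.8, -1.85, 0, 0, 0, 0],
  [-1, -2.8, -1.85, 0, 0, 0, 0],
  [-1, -2.8, -1.85, 0, 0, 0, 0],
  [-1, -2.8, -1.85, 0, 0, 0, 0],
  [-1, -2.8, -1.85, 0, 0, 0, 0],
  [-1, -2.8, -1.85, 0, 0, 0, 0],
  [-1, -2.8, -1.82, 0, 0, 0, 0],
  [-1, 0, 0, 0, 0, 0, -5.75],
  [-1, 0, 0, 0, 0, 0, -5.75],
  [-1, 0, 0, 0, 0, 0, -5.75],
  [-1, 0, 0, 0, 0, 0, -5.75],
  [-1, 0, 0, 0, 0, 0, 0],
])

```text
time_s: 3.02
eef_pos: [0.5208, 0.2103, 0.1926]
tool_rot: [0.0, -0.031, 1.0, 0.0]
wrist_force: [-0.5, 0.5, 0.9]
opening: 0.0921
finger_force: 0.0
```

```bash
cat > go.py <<'E'
import sys
from h import *
from scipy.spatial.transform import Rotation as R
st=ctrl.get_state();q=st["tool_rot"];r=R.from_quat([q[1],q[2],q[3],q[0]]);M=r.as_matrix()
print("t",st["time_s"],"pos",np.round(st["eef_pos"],4),"F",np.round(st["wrist_force"],2),"open",st["opening"],st["finger_force"])
print("ytool deg",np.degrees(np.arctan2(M[1,1],M[0,1])).round(2),"zt",M[:,2].round(4))
if len(sys.argv)>3: print("shift cm",(M.T@(np.array(sys.argv[1:4],float)-st["eef_pos"])*100).round(2))
E
python3 go.py .521 .2107 .015
```

```text
t 3.0167 pos [0.5208 0.2103 0.1926] F [-0.48  0.49  0.87] open 0.0921458204332159 0.0
ytool deg 93.54 zt [ 2.e-04  3.e-04 -1.e+00]
shift cm [-0.02  0.03 17.76]
```

Call:
apply_moves([
  [-1, 0, 0, 3.5, 0, 0, 0],
  [-1, 0, 0, 3.5, 0, 0, 0],
  [-1, 0, 0, 3.5, 0, 0, 0],
  [-1, 0, 0, 3.0, 0, 0, 0],
  [-1, 0, 0, 2.0, 0, 0, 0],
  [-1, 0, 0, 1.2, 0, 0, 0],
  [-1, 0, 0, 0.75, 0, 0, 0],
  [-1, 0, 0, 0.2, 0, 0, 0],
  [1, 0, 0, 0, 0, 0, 0],
  [1, 0, 0, 0, 0, 0, 0],
  [1, 0, 0, 0, 0, 0, 0],
  [1, 0, 0, 0, 0, 0, 0],
  [1, 0, 0, 0, 0, 0, 0],
  [1, 0, 0, 0, 0, 0, 0],
  [1, 0, 0, 0, 0, 0, 0],
  [1, 0, 0, 0, 0, 0, 0],
])

```text
time_s: 4.35
eef_pos: [0.5207, 0.2105, 0.0161]
tool_rot: [0.0, -0.03, 1.0, 0.0]
wrist_force: [-1.1, 0.6, 1.0]
opening: 0.0408
finger_force: 0.0
```

```bash
python3 go.py; python3 - <<'E'
import numpy as np
p=np.load("chute.npy");c,s=np.cos(p[2]),np.sin(p[2])
for x,y in((-.065,0),(-.075,0)):print(p[0]+c*x-s*y,p[1]+s*x+c*y)
E
```

```text
t 4.35 pos [0.5207 0.2105 0.0161] F [-1.07  0.61  0.95] open 0.04083463335109421 0.0
ytool deg 93.41 zt [ 2.e-04  1.e-04 -1.e+00]
0.4846788755529564 -0.19375291415126333
0.4749072517744056 -0.19587785385169276
```

```bash
python3 - <<'E'
from h import *
s=ctrl.snapshot("top");t=ctrl.snapshot("side")
a=cv2.resize(s["frame"][130:280,120:280],None,fx=2.5,fy=2.5,interpolation=cv2.INTER_CUBIC);b=cv2.resize(t["frame"][215:365,140:300],None,fx=2.5,fy=2.5,interpolation=cv2.INTER_CUBIC)
cv2.imwrite("pics/g1.png",np.hstack([a,b])[:,:,::-1])
st=ctrl.get_state();print(st["opening"],st["finger_force"])
E
```

```text
0.03254983190405973 0.0
```

View pics/g1.png

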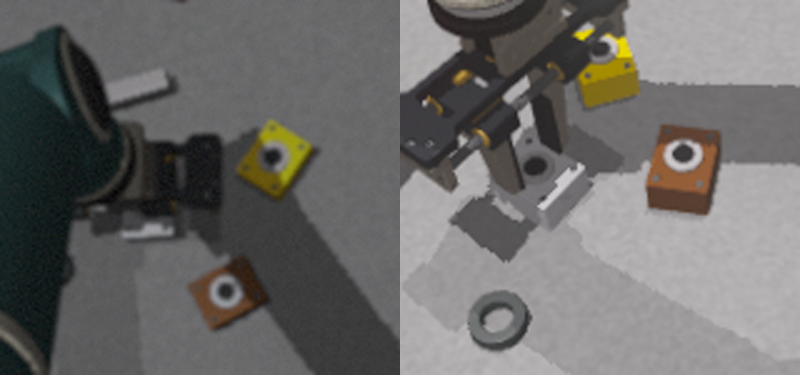

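```bash
python3 - <<'E'
from h import *
s=ctrl.snapshot("side")
P=lambda a:((proj(s,a)-[140,215])*2.5+[400,0]).round().tolist()
a=np.radians(3.4);c=np.array([.521,.2107])
f=lambda x,y,z:[c[0]+np.cos(a)*x-np.sin(a)*y,c[1]+np.sin(a)*x+np.cos(a)*y,z]
print("top corners ++ +- -- -+",P([f(.03,.024,.032),f(.03,-.024,.032),f(-.03,-.024,.032),f(-.03,.024,.032)]),"ring",P([f(0,0,.036)]))
st=ctrl.get_state();print(st["opening"],st["finger_force"],st["wrist_force"]);o=st["opening"]/2
print("tips L,R",P([f(0,o,.016),f(0,-o,.016),f(0,o,.04),f(0,-o,.04)]))
for r in ctrl.masks_of(s,"carrier"):print(r["p"],((np.array(r["extent"]).reshape(2,2)-[140,215])*2.5+[400,0]).round())
E
```

```text
top corners ++ +- -- -+ [[483.0, 169.0], [526.0, 129.0], [582.0, 165.0], [539.0, 208.0]] ring [[532.0, 164.0]]
0.028803269637558984 0.0 [ 0.29959401 -0.33040223  0.32711105]
tips L,R [[523.0, 192.0], [548.0, 167.0], [517.0, 174.0], [544.0, 149.0]]
0.75 [[649. 118.]
 [727. 214.]]
0.72 [[574.  21.]
 [645. 106.]]
0.64 [[490. 140.]
 [589. 229.]]
```

The side view shows the fingers straddling the block at (537,165) in the crop, about 48 mm apart, although the opening reading says less. I'll lift a little and check.

Call:
apply_moves([
  [1, 0, 0, 0, 0, 0, 0],
  [1, 0, 0, 0, 0, 0, 0],
  [1, 0, 0, 0, 0, 0, 0],
  [1, 0, 0, 0, 0, 0, 0],
  [1, 0, 0, -1.0, 0, 0, 0],
  [1, 0, 0, -2.0, 0, 0, 0],
  [1, 0, 0, -1.0, 0, 0, 0],
  [1, 0, 0, 0, 0, 0, 0],
])

```text
time_s: 5.22
eef_pos: [0.5227, 0.2113, 0.0588]
tool_rot: [0.002, -0.03, 1.0, 0.001]
wrist_force: [0.7, -0.8, 0.0]
opening: 0.0003
finger_force: 0.0
```

```bash
python3 go.py; python3 - <<'E'
from h import *
t=ctrl.snapshot("side")
cv2.imwrite("pics/g2.png",cv2.resize(t["frame"][195:345,140:300],None,fx=3,fy=3,interpolation=cv2.INTER_CUBIC)[:,:,::-1])
E
```

```text
t 5.2167 pos [0.5227 0.2113 0.0588] F [ 0.66 -0.79  0.02] open 0.00029138365186709946 0.0
ytool deg 93.41 zt [ 0.0047  0.0023 -1.    ]
```

View pics/g2.png

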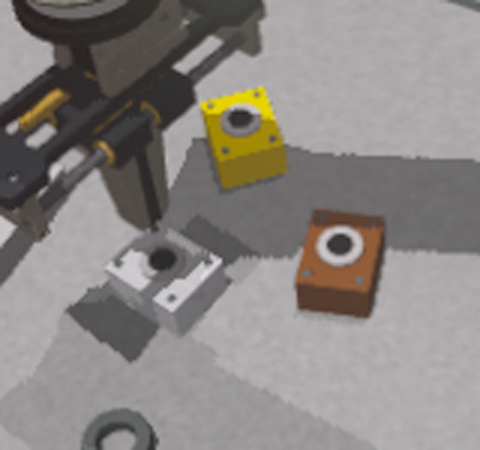

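```bash
python3 - <<'E'
from h import *
s=ctrl.snapshot("side");st=ctrl.get_state();e=np.array(st["eef_pos"]);print(e,st["time_s"],st["dq"])
P=lambda a:((proj(s,a)-[140,195])*3).round().tolist()
for dz in(0,.02,.04,.06):print(dz,P([e+[0,0,dz]]))
print("block ring",P([[.521,.2107,.036]]), "shift +x 2cm,+y 2cm",P([e+[.02,0,0]]),P([e+[0,.02,0]]))
E
```

```text
[0.52102598 0.21064686 0.05657788] 5.3167 [ 0.00091339  0.02117582 -0.00239231  0.01469589 -0.00085646 -0.00241972
 -0.00116462]
0 [[153.0, 237.0]]
0.02 [[147.0, 218.0]]
0.04 [[142.0, 197.0]]
0.06 [[136.0, 175.0]]
block ring [[158.0, 257.0]] shift +x 2cm,+y 2cm [[131.0, 221.0]] [[129.0, 258.0]]
```

```bash
python3 - <<'E'
import cv2
a=cv2.imread("pics/g1.png");b=a[60:240,450:620];b=cv2.resize(b,None,fx=3.2,fy=3.2,interpolation=cv2.INTER_CUBIC);b=cv2.convertScaleAbs(b,alpha=1.5,beta=-30)
cv2.imwrite("pics/g1e.png",b)
E
```

```text
(no output)
```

View pics/g1e.png

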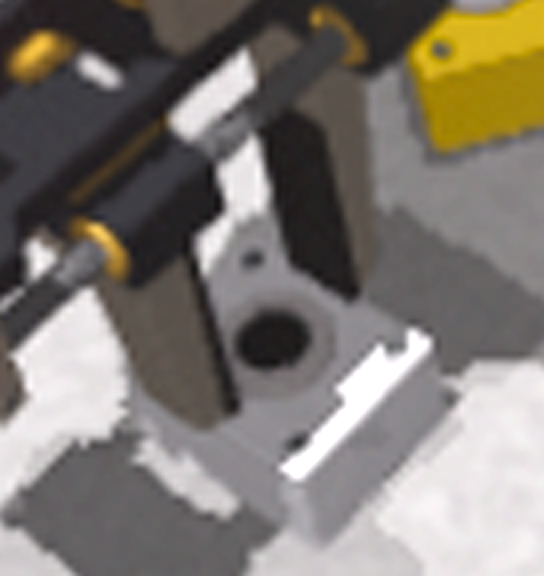

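Here the fingers look to be closing just over the block's top face: the tip corner at (235,410) fits z ≈ 35 mm, not the reported 16 mm. So the true tip is about 20 mm above the reported TCP. I'll reopen, go down straddling the block and feel for the bench.

Call:
apply_moves([
  [-1, 0, 0, 0, 0, 0, 0],
  [-1, 0, 0, 0, 0, 0, 0],
  [-1, 0, 0, 0, 0, 0, 0],
  [-1, 0, 0, 0, 0, 0, 0],
  [-1, 0, 0, 0, 0, 0, 0],
  [-1, 0, 0, 0, 0, 0, 0],
  [-1, 0, 0, 0, 0, 0, 0],
  [-1, 0, 0, 0, 0, 0, 0],
  [-1, 0, 0, 0, 0, 0, 0],
  [-1, 0, 0, 0, 0, 0, 0],
  [-1, 0, 0, 0, 0, 0, 0],
  [-1, 0, 0, 0, 0, 0, 0],
])

```text
time_s: 6.32
eef_pos: [0.5207, 0.2104, 0.056]
tool_rot: [0.0, -0.03, 1.0, 0.0]
wrist_force: [0.2, -1.1, -0.4]
opening: 0.0784
finger_force: 0.0
```

```bash
python3 go.py .521 .2107 .005; python3 - <<'E'
from h import *
t=ctrl.snapshot("side")
s=t;st=ctrl.get_state();e=np.array(st["eef_pos"]);o=st["opening"]/2
y=np.array([-.06,.998,0]);x=np.array([.998,.06,0])
b=cv2.resize(t["frame"][195:345,140:300],None,fx=4,fy=4,interpolation=cv2.INTER_CUBIC)[:,:,::-1].copy()
for dz,c in((0,(0,0,255)),(.02,(0,255,0))):
    for sg in(1,-1):
        Q=[e+y*sg*o+x*dx+[0,0,dz] for dx in(-.01,.01)]
        for u in proj(s,Q): cv2.circle(b,tuple(((u-[140,195]+.5)*4).astype(int).tolist()),3,c,-1)
cv2.imwrite("pics/g3.png",b)
E
```

```text
t 6.3167 pos [0.5207 0.2104 0.056 ] F [ 0.16 -1.1  -0.43] open 0.07835290408995604 0.0
ytool deg 93.41 zt [ 1.e-04  1.e-04 -1.e+00]
shift cm [-0.03  0.02  5.1 ]
```

View pics/g3.png

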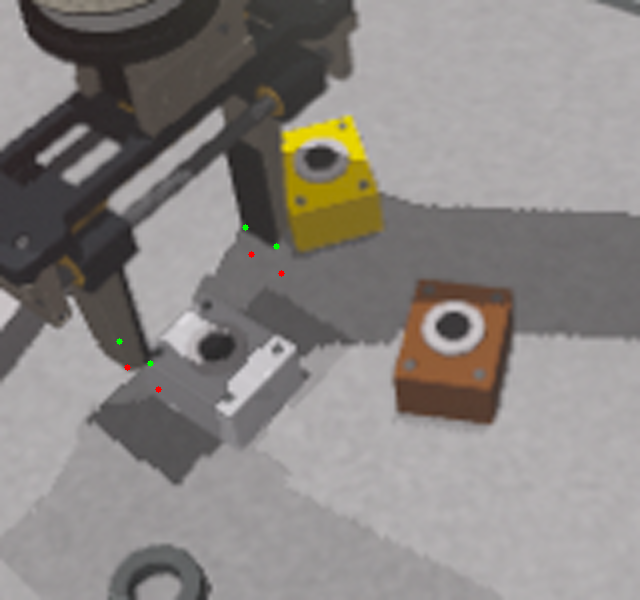

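In g3 the green dots (reported tip + 20 mm) sit on the real fingertips at (150,362) and (276,246). So true tip z ≈ reported + 20 mm, and I'll grasp at reported z ≈ -3.5 mm.

Call:
apply_moves([
  [-1, 0, 0, 1.5, 0, 0, 0],
  [-1, 0, 0, 1.5, 0, 0, 0],
  [-1, 0, 0, 1.0, 0, 0, 0],
  [-1, 0, 0, 1.0, 0, 0, 0],
  [-1, 0, 0, 0.6, 0, 0, 0],
  [-1, 0, 0, 0.35, 0, 0, 0],
  [1, 0, 0, 0, 0, 0, 0],
  [1, 0, 0, 0, 0, 0, 0],
  [1, 0, 0, 0, 0, 0, 0],
  [1, 0, 0, 0, 0, 0, 0],
  [1, 0, 0, 0, 0, 0, 0],
  [1, 0, 0, 0, 0, 0, 0],
  [1, 0, 0, 0, 0, 0, 0],
  [1, 0, 0, 0, 0, 0, 0],
  [1, 0, 0, 0, 0, 0, 0],
  [1, 0, 0, 0, 0, 0, 0],
  [1, 0, 0, 0, 0, 0, 0],
  [1, 0, 0, 0, 0, 0, 0],
])

```text
time_s: 7.87
eef_pos: [0.5208, 0.2103, -0.0032]
tool_rot: [0.0, -0.03, 1.0, -0.0]
wrist_force: [-0.6, -1.5, 5.0]
opening: 0.0474
finger_force: 29.9
```

```bash
python3 go.py
```

```text
t 7.8667 pos [ 0.5208  0.2103 -0.0032] F [-0.57 -1.48  5.03] open 0.047407372427975165 29.915510416030884
ytool deg 93.41 zt [ 2.e-04 -1.e-04 -1.e+00]
```

Call:
apply_moves([
  [1, 0, 0, -1.0, 0, 0, 0],
  [1, 0, 0, -2.5, 0, 0, 0],
  [1, 0, 0, -2.5, 0, 0, 0],
  [1, 0.25, -1.7, -2.0, 0, 0, 0],
  [1, 0.5, -3.3, 0, 0, 0, 0],
  [1, 0.5, -3.3, 0, 0, 0, 0],
  [1, 0.5, -3.3, 0, 0, 0, 0],
  [1, 0.5, -3.3, 0, 0, 0, 0],
  [1, 0.5, -3.3, 0, 0, 0, 0],
  [1, 0.5, -3.3, 0, 0, 0, 0],
  [1, 0.5, -3.3, 0, 0, 0, 0],
  [1, 0.5, -3.3, 0, 0, 0, 0],
  [1, 0.5, -3.3, 0, 0, 0, 0],
  [1, 0.5, -3.3, 0, 0, 0, 0],
  [1, 0.5, -3.3, 0, 0, 0, 0],
  [1, 0.25, -2.1, 0, 0, 0, -4.4],
  [1, 0, 0, 0, 0, 0, -4.4],
  [1, 0, 0, 0, 0, 0, 0],
  [1, 0, 0, 0, 0, 0, 0],
])

```text
time_s: 9.45
eef_pos: [0.4842, -0.1928, 0.0762]
tool_rot: [-0.0, -0.105, 0.994, 0.001]
wrist_force: [-0.4, -0.1, -4.2]
opening: 0.0481
finger_force: 29.9
```

```bash
python3 go.py .4847 -.1938 .009
```

```text
t 9.45 pos [ 0.4842 -0.1928  0.0762] F [-0.43 -0.15 -4.15] open 0.04810241567560846 29.909539818763733
ytool deg 102.09 zt [-7.0e-04  1.1e-03 -1.0e+00]
shift cm [-0.03 -0.12  6.72]
```

Call:
apply_moves([
  [1, 0, -0.1, 2.0, 0, 0, -0.2],
  [1, 0, 0, 2.0, 0, 0, 0],
  [1, 0, 0, 0.8, 0, 0, 0],
  [1, 0, 0, 0.3, 0, 0, 0],
  [1, 0, 0, 0, 0, 0, 0],
  [1, 0, 0, 0, 0, 0, 0],
])

```text
time_s: 9.95
eef_pos: [0.4854, -0.194, 0.026]
tool_rot: [0.0, -0.108, 0.994, -0.0]
wrist_force: [-0.6, 0.4, -3.4]
opening: 0.048
finger_force: 29.9
```

```bash
python3 go.py .4847 -.1938 .0088; python3 - <<'E'
from fit import *
p=np.load("chute.npy");e=np.array(ctrl.get_state()["eef_pos"]);out=[]
print("tcp in chute",loc(p,[e]))
zb=e[2]+.0032
for n,(x0,x1,y0,y1),f in(("side",(250,370,140,235),4),("top",(295,390,190,270),3.2)):
    s=ctrl.snapshot(n);b=cv2.resize(s["frame"][y0:y1,x0:x1],None,fx=4,fy=4,interpolation=cv2.INTER_CUBIC)[:,:,::-1].copy()
    def poly(L,c):
        u=((proj(s,tf(p,L))-[x0,y0]+.5)*4).astype(np.int32); cv2.polylines(b,[u],True,c,1)
    for sg in(1,-1):
        xe=-.012 if sg>0 else .04
        poly([(-.125,sg*.026,Z),(xe,sg*.026,Z),(xe,sg*.033,Z),(-.125,sg*.033,Z)],(0,255,0))
    l=loc(p,[e])[0]
    poly([(l[0]+a,l[1]+d,zb+.032) for a,d in((.03,.024),(.03,-.024),(-.03,-.024),(-.03,.024))],(0,0,255))
    poly([(l[0]+a,l[1]+d,zb) for a,d in((.03,.024),(.03,-.024),(-.03,-.024),(-.03,.024))],(255,0,0))
    out.append(b)
H=max(b.shape[0] for b in out);o=np.hstack([cv2.copyMakeBorder(b,0,H-b.shape[0],0,0,0) for b in out]);o=cv2.resize(o,None,fx=min(1,799/o.shape[1]),fy=min(1,799/o.shape[1]));cv2.imwrite("pics/p1.png",o);print(o.shape)
E
```

```text
t 9.95 pos [ 0.4854 -0.194   0.026 ] F [-0.65  0.36 -3.44] open 0.04797054289604896 29.909671247005463
ytool deg 102.43 zt [ 7.e-04 -1.e-04 -1.e+00]
shift cm [0.07 0.04 1.72]
tcp in chute [[-0.06432199 -0.00044397]]
(353, 799, 3)
```

View pics/p1.png

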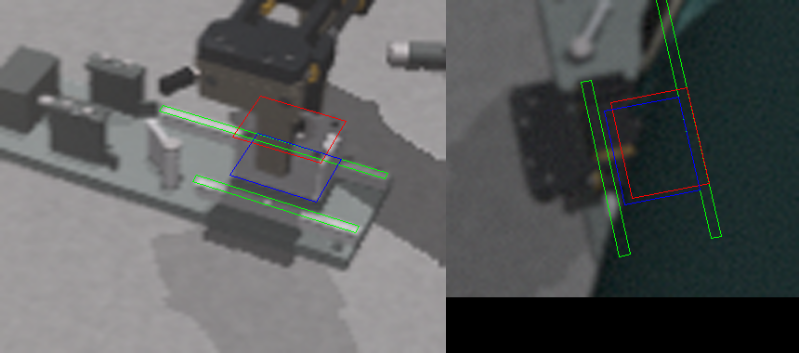

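The wall outlines sit on the walls (left wall at (275,205)), and the carrier sits inside its predicted outline between them. I'll lower it gently.

Call:
apply_moves([
  [1, 0, 0.04, 0.5, 0, 0, 0],
  [1, 0, 0, 0.5, 0, 0, 0],
  [1, 0, 0, 0.3, 0, 0, 0],
  [1, 0, 0, 0.2, 0, 0, 0],
  [1, 0, 0, 0, 0, 0, 0],
])

```text
time_s: 10.47
eef_pos: [0.4843, -0.1939, 0.0099]
tool_rot: [-0.0, -0.108, 0.994, 0.0]
wrist_force: [0.1, 0.3, -4.4]
opening: 0.0477
finger_force: 29.9
```

```bash
python3 go.py .4847 -.1938 .0088
```

```text
t 10.4667 pos [ 0.4843 -0.1939  0.0099] F [ 0.12  0.27 -4.35] open 0.04770779785379634 29.909627437591553
ytool deg 102.4 zt [-1.e-03  3.e-04 -1.e+00]
shift cm [-0.04  0.    0.11]
```

Call:
apply_moves([
  [1, 0, 0, 0.05, 0, 0, 0],
  [1, 0, 0, 0.05, 0, 0, 0],
  [1, 0, 0, 0, 0, 0, 0],
])

```text
time_s: 10.72
eef_pos: [0.4848, -0.194, 0.0095]
tool_rot: [0.0, -0.108, 0.994, 0.0]
wrist_force: [-0.0, 0.7, -4.5]
opening: 0.0475
finger_force: 29.9
```

```bash
python3 go.py .4847 -.1938 .0088
```

```text
t 10.7167 pos [ 0.4848 -0.194   0.0095] F [-0.03  0.7  -4.53] open 0.04747213529343933 29.909618496894836
ytool deg 102.41 zt [ 1.e-04  0.e+00 -1.e+00]
shift cm [0.01 0.02 0.07]
```

Call:
apply_moves([
  [1, 0, 0, 0.06, 0, 0, 0],
  [1, 0, 0, 0.06, 0, 0, 0],
  [1, 0, 0, 0, 0, 0, 0],
])

```text
time_s: 10.97
eef_pos: [0.485, -0.1941, 0.0087]
tool_rot: [0.0, -0.108, 0.994, -0.0]
wrist_force: [-1.6, 0.8, 2.1]
opening: 0.0474
finger_force: 29.9
```

```bash
python3 go.py .4847 -.1938 .0088
```

```text
t 10.9667 pos [ 0.485  -0.1941  0.0087] F [-1.64  0.81  2.08] open 0.0474080397744383 29.910819232463837
ytool deg 102.41 zt [ 4.e-04  0.e+00 -1.e+00]
shift cm [ 0.02  0.03 -0.01]
```

Carrier is on the floor. Open, rise, then move behind it.

Call:
apply_moves([
  [-1, 0, 0, 0, 0, 0, 0],
  [-1, 0, 0, 0, 0, 0, 0],
  [-1, 0, 0, 0, 0, 0, 0],
  [-1, 0, 0, 0, 0, 0, 0],
  [-1, 0, 0, 0, 0, 0, 0],
  [-1, 0, 0, 0, 0, 0, 0],
  [-1, 0, 0, -1.0, 0, 0, 0],
  [-1, 0, 0, -2.0, 0, 0, 0],
  [-1, 0, 0, -1.5, 0, 0, 0],
  [1, 1.5, -0.4, 0, 0, 0, 0],
  [1, 2.0, -0.5, 0, 0, 0, 0],
  [1, 2.0, -0.5, 0, 0, 0, 0],
  [1, 0.5, 0, 0, 0, 0, 0],
  [1, 0, 0, 0, 0, 0, 0],
  [1, 0, 0, 0, 0, 0, 0],
  [1, 0, 0, 0, 0, 0, 0],
  [1, 0, 0, 0, 0, 0, 0],
  [1, 0, 0, 0, 0, 0, 0],
])

```text
time_s: 12.47
eef_pos: [0.4299, -0.2201, 0.0532]
tool_rot: [0.0, -0.109, 0.994, 0.0]
wrist_force: [-0.3, 0.4, 0.3]
opening: 0.034
finger_force: 0.0
```

```bash
python3 go.py; python3 - <<'E'
from fit import *
p=np.load("chute.npy");e=np.array(ctrl.get_state()["eef_pos"])
print("tcp in chute",loc(p,[e]))
s=ctrl.snapshot("side");x0,y0,x1,y1=250,140,370,235
b=cv2.resize(s["frame"][y0:y1,x0:x1],None,fx=5,fy=5,interpolation=cv2.INTER_CUBIC)[:,:,::-1].copy()
for z,c in((.044,(0,0,255)),(.012,(255,0,0))):
    u=((proj(s,tf(p,[(-.065+a,d,z) for a,d in((.03,.024),(.03,-.024),(-.03,-.024),(-.03,.024))]))-[x0,y0]+.5)*5).astype(np.int32);cv2.polylines(b,[u],True,c,1)
cv2.imwrite("pics/p2.png",b)
E
```

```text
t 12.4667 pos [ 0.4299 -0.2201  0.0532] F [-0.3   0.36  0.25] open 0.03395594967399034 0.0
ytool deg 102.48 zt [ 3.e-04  1.e-04 -1.e+00]
tcp in chute [[-0.12411761 -0.01413065]]
```

View pics/p2.png

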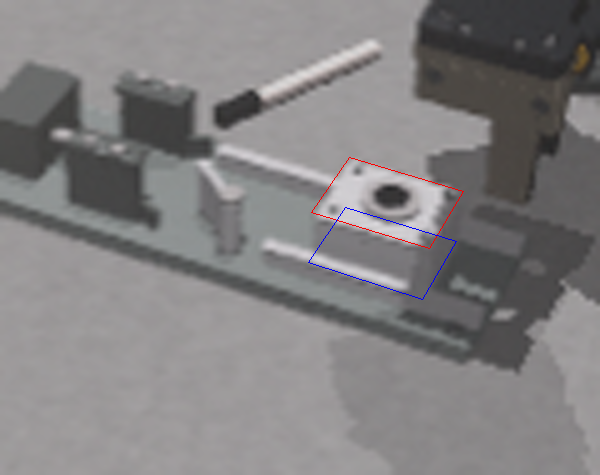

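p2 shows the carrier flat between the walls at (390,200), with the flap at (225,205) still shut. I'll lower the shut fingers behind it.

Call:
apply_moves([
  [1, 0, 0, 0, 0, 0, 0],
  [1, 0, 0, 0, 0, 0, 0],
  [1, 0, 0, 0, 0, 0, 0],
  [1, 0, 0, 1.5, 0, 0, 0],
  [1, 0, 0, 1.5, 0, 0, 0],
  [1, 0, 0, 1.0, 0, 0, 0],
  [1, 0, 0, 0.55, 0, 0, 0],
  [1, 0, 0, 0, 0, 0, 0],
  [1, 0, 0, 0, 0, 0, 0],
])

```text
time_s: 13.27
eef_pos: [0.4291, -0.2206, 0.0077]
tool_rot: [-0.0, -0.108, 0.994, 0.0]
wrist_force: [0.3, 0.9, 0.2]
opening: 0.0005
finger_force: 0.0
```

```bash
cat > c.py <<'E'
from fit import *
p=np.load("chute.npy");st=ctrl.get_state();e=np.array(st["eef_pos"]);F=np.array(st["wrist_force"]);c,s_=np.cos(p[2]),np.sin(p[2])
print("t",round(st["time_s"],2),"tcp chute mm",(loc(p,[e])[0]*1e3).round(1),"z",e[2].round(4),"Fx(chute)",round(F[0]*c+F[1]*s_,2),"Fy",round(-s_*F[0]+c*F[1],2),"Fz",F[2].round(2),"open",round(st["opening"],4))
E
python3 c.py; python3 go.py
```

```text
t 13.27 tcp chute mm [-125.   -14.5] z 0.0077 Fx(chute) 0.51 Fy 0.76 Fz 0.19 open 0.0005
t 13.2667 pos [ 0.4291 -0.2206  0.0077] F [0.34 0.86 0.19] open 0.0005081613313335733 0.0
ytool deg 102.4 zt [-4.e-04  1.e-04 -1.e+00]
```

Call:
apply_moves([
  [1, -0.5, 0, 0, 0, 0, 0],
  [1, -0.5, 0, 0, 0, 0, 0],
  [1, -0.5, 0, 0, 0, 0, 0],
  [1, -0.4, 0, 0, 0, 0, 0],
  [1, -0.3, 0, 0, 0, 0, 0],
  [1, -0.3, 0, 0, 0, 0, 0],
  [1, -0.4, 0, 0, 0, 0, 0],
  [1, -0.4, 0, 0, 0, 0, 0],
  [1, -0.4, 0, 0, 0, 0, 0],
  [1, -0.4, 0, 0, 0, 0, 0],
  [1, -0.4, 0, 0, 0, 0, 0],
  [1, -0.4, 0, 0, 0, 0, 0],
  [1, -0.4, 0, 0, 0, 0, 0],
  [1, -0.4, 0, 0, 0, 0, 0],
  [1, -0.4, 0, 0, 0, 0, 0],
  [1, -0.4, 0, 0, 0, 0, 0],
  [1, -0.4, 0, 0, 0, 0, 0],
  [1, -0.3, 0, 0, 0, 0, 0],
])

```text
time_s: 14.77
eef_pos: [0.4971, -0.2068, 0.0077]
tool_rot: [-0.002, -0.107, 0.994, -0.0]
wrist_force: [-6.5, -3.5, 5.0]
opening: 0.0008
finger_force: 3.4
```

```bash
python3 c.py
```

```text
t 14.77 tcp chute mm [-55.6 -15.4] z 0.0077 Fx(chute) -7.1 Fy -2.07 Fz 4.97 open 0.0008
```

Call:
apply_moves([
  [1, -0.3, 0, 0, 0, 0, 0],
  [1, -0.3, 0, 0, 0, 0, 0],
  [1, -0.3, 0, 0, 0, 0, 0],
  [1, -0.3, 0, 0, 0, 0, 0],
])

```text
time_s: 15.1
eef_pos: [0.5113, -0.2025, 0.0077]
tool_rot: [-0.0, -0.108, 0.994, 0.0]
wrist_force: [-2.3, -2.0, 0.6]
opening: 0.0001
finger_force: 1.6
```

```bash
python3 c.py;python3 go.py; python3 - <<'E'
from fit import *
s=ctrl.snapshot("side");x0,y0,x1,y1=240,130,360,225
cv2.imwrite("pics/p3.png",cv2.resize(s["frame"][y0:y1,x0:x1],None,fx=5,fy=5,interpolation=cv2.INTER_CUBIC)[:,:,::-1])
np.savez("p3.npz",**{k:np.array(v) for k,v in s.items() if k in("frame","mtx","distortion","camera_from_world")})
E
```

```text
t 15.1 tcp chute mm [-40.8 -14.2] z 0.0077 Fx(chute) -2.66 Fy -1.52 Fz 0.64 open 0.0001
t 15.1 pos [ 0.5113 -0.2025  0.0077] F [-2.27 -2.05  0.64] open 0.00012616107132196137 1.5571264643222094
ytool deg 102.4 zt [-3.e-04  1.e-04 -1.e+00]
```

Call:
apply_moves([
  [1, -0.3, 0, 0, 0, 0, 0],
  [1, -0.3, 0, 0, 0, 0, 0],
  [1, -0.3, 0, 0, 0, 0, 0],
  [1, -0.3, 0, 0, 0, 0, 0],
  [1, -0.3, 0, 0, 0, 0, 0],
  [1, -0.3, 0, 0, 0, 0, 0],
  [1, -0.3, 0, 0, 0, 0, 0],
  [1, -0.3, 0, 0, 0, 0, 0],
  [1, -0.3, 0, 0, 0, 0, 0],
  [1, -0.3, 0, 0, 0, 0, 0],
  [1, -0.3, 0, 0, 0, 0, 0],
  [1, -0.3, 0, 0, 0, 0, 0],
  [1, -0.2, 0, 0, 0, 0, 0],
  [1, -0.2, 0, 0, 0, 0, 0],
  [1, 0, 0, 0, 0, 0, 0],
])

```text
time_s: 16.4
eef_pos: [0.5511, -0.1937, 0.008]
tool_rot: [0.001, -0.108, 0.994, -0.0]
wrist_force: [-0.0, -0.7, 0.5]
opening: 0.0005
finger_force: 0.2
```

```bash
python3 c.py;python3 go.py; python3 - <<'E'
from fit import *
p=np.load("chute.npy");tcp=loc(p,[ctrl.get_state()["eef_pos"]])[0]
s=ctrl.snapshot("side");x0,y0,x1,y1=240,130,360,225
b=cv2.resize(s["frame"][y0:y1,x0:x1],None,fx=6,fy=6,interpolation=cv2.INTER_CUBIC)[:,:,::-1].copy()
def poly(L,c):cv2.polylines(b,[((proj(s,tf(p,L))-[x0,y0]+.5)*6).astype(np.int32)],True,c,1)
X=tcp[0]+.04
for z,c in((.044,(0,0,255)),):poly([(X+a,d,z) for a,d in((.03,.024),(.03,-.024),(-.03,-.024),(-.03,.024))],c)
cv2.imwrite("pics/p4.png",b);print(X)
for r in ctrl.masks_of(s,"carrier"):
    print(round(r["p"],2),r["extent"])
E
```

```text
t 16.4 tcp chute mm [ -0.  -14.1] z 0.008 Fx(chute) -0.15 Fy -0.63 Fz 0.55 open 0.0005
t 16.4 pos [ 0.5511 -0.1937  0.008 ] F [-0.02 -0.65  0.55] open 0.0004892190740078472 0.19705303071532398
ytool deg 102.43 zt [ 0.0011  0.     -1.    ]
0.03995760249186896
0.77 [274.1, 162.9, 299.5, 180.1]
0.6 [209.2, 224.4, 238.7, 259.8]
0.58 [239.4, 263.4, 268.6, 302.8]
```

View pics/p4.png

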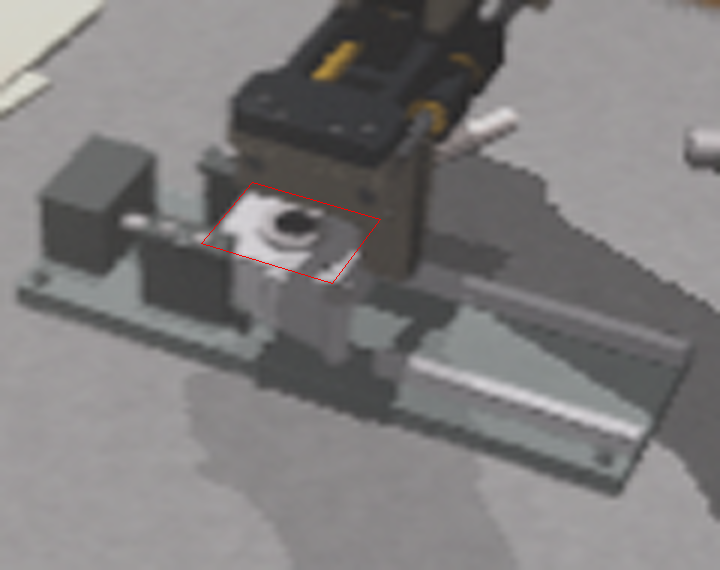

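p4 shows the carrier at (300,235), centre ≈ chute x 40 mm and matching the outline, with the flap folded aside. Next I'll advance in small steps and feel for the plunger.

Call:
apply_moves([
  [1, -0.2, 0, 0, 0, 0, 0],
  [1, -0.2, 0, 0, 0, 0, 0],
  [1, -0.2, 0, 0, 0, 0, 0],
  [1, -0.2, 0, 0, 0, 0, 0],
  [1, -0.2, 0, 0, 0, 0, 0],
  [1, -0.2, 0, 0, 0, 0, 0],
  [1, 0, 0, 0, 0, 0, 0],
  [1, 0, 0, 0, 0, 0, 0],
])

```text
time_s: 17.17
eef_pos: [0.5625, -0.191, 0.0077]
tool_rot: [0.0, -0.108, 0.994, 0.0]
wrist_force: [-1.6, 0.3, 1.2]
opening: 0.0003
finger_force: 0.9
```

```bash
python3 c.py
```

```text
t 17.17 tcp chute mm [ 11.6 -13.9] z 0.0077 Fx(chute) -1.48 Fy 0.63 Fz 1.21 open 0.0003
```

Call:
apply_moves([
  [1, -0.1, 0, 0, 0, 0, 0],
  [1, -0.1, 0, 0, 0, 0, 0],
  [1, 0, 0, 0, 0, 0, 0],
  [1, 0, 0, 0, 0, 0, 0],
])

```text
time_s: 17.5
eef_pos: [0.5639, -0.1907, 0.0077]
tool_rot: [-0.0, -0.108, 0.994, 0.0]
wrist_force: [-3.8, 0.9, 1.9]
opening: 0.0008
finger_force: 1.7
```

```bash
python3 c.py
```

```text
t 17.5 tcp chute mm [ 13.  -13.9] z 0.0077 Fx(chute) -3.52 Fy 1.72 Fz 1.9 open 0.0008
```

Call:
apply_moves([
  [1, -0.1, 0, 0, 0, 0, 0],
  [1, -0.1, 0, 0, 0, 0, 0],
  [1, 0, 0, 0, 0, 0, 0],
  [1, 0, 0, 0, 0, 0, 0],
])

```text
time_s: 17.83
eef_pos: [0.5661, -0.1903, 0.0077]
tool_rot: [0.0, -0.108, 0.994, 0.0]
wrist_force: [-3.7, 1.0, 1.3]
opening: 0.0004
finger_force: 1.5
```

```bash
python3 c.py
```

```text
t 17.83 tcp chute mm [ 15.3 -13.9] z 0.0077 Fx(chute) -3.43 Fy 1.75 Fz 1.26 open 0.0004
```

Call:
apply_moves([
  [1, -0.1, 0, 0, 0, 0, 0],
  [1, -0.1, 0, 0, 0, 0, 0],
  [1, 0, 0, 0, 0, 0, 0],
  [1, 0, 0, 0, 0, 0, 0],
])

```text
time_s: 18.17
eef_pos: [0.5681, -0.1899, 0.0077]
tool_rot: [0.0, -0.108, 0.994, 0.0]
wrist_force: [-3.8, 0.9, 1.0]
opening: 0.0003
finger_force: 1.5
```

```bash
python3 c.py
```

```text
t 18.17 tcp chute mm [ 17.3 -13.9] z 0.0077 Fx(chute) -3.49 Fy 1.69 Fz 1.02 open 0.0003
```

Call:
apply_moves([
  [1, -0.1, 0, 0, 0, 0, 0],
  [1, -0.1, 0, 0, 0, 0, 0],
  [1, 0, 0, 0, 0, 0, 0],
  [1, 0, 0, 0, 0, 0, 0],
])

```text
time_s: 18.5
eef_pos: [0.57, -0.1895, 0.0077]
tool_rot: [0.0, -0.108, 0.994, 0.0]
wrist_force: [-4.1, 1.2, 0.5]
opening: 0.0007
finger_force: 1.5
```

```bash
python3 c.py
```

```text
t 18.5 tcp chute mm [ 19.3 -13.9] z 0.0077 Fx(chute) -3.75 Fy 2.0 Fz 0.54 open 0.0007
```

Call:
apply_moves([
  [1, -0.1, 0, 0, 0, 0, 0],
  [1, -0.1, 0, 0, 0, 0, 0],
  [1, 0, 0, 0, 0, 0, 0],
  [1, 0, 0, 0, 0, 0, 0],
])

```text
time_s: 18.83
eef_pos: [0.5705, -0.1893, 0.0077]
tool_rot: [-0.001, -0.108, 0.994, 0.0]
wrist_force: [-6.9, 1.9, 3.8]
opening: 0.0006
finger_force: 3.2
```

```bash
python3 c.py
```

```text
t 18.83 tcp chute mm [ 19.8 -13.9] z 0.0077 Fx(chute) -6.35 Fy 3.35 Fz 3.84 open 0.0006
```

Call:
apply_moves([
  [1, -0.1, 0, 0, 0, 0, 0],
  [1, 0, 0, 0, 0, 0, 0],
  [1, 0, 0, 0, 0, 0, 0],
])

```text
time_s: 19.08
eef_pos: [0.5705, -0.1893, 0.0077]
tool_rot: [-0.002, -0.108, 0.994, 0.0]
wrist_force: [-9.3, 0.9, 6.3]
opening: 0.0004
finger_force: 4.3
```

```bash
python3 c.py
```

```text
t 19.08 tcp chute mm [ 19.8 -13.9] z 0.0077 Fx(chute) -8.9 Fy 2.82 Fz 6.34 open 0.0004
```

Call:
apply_moves([
  [1, -0.1, 0, 0, 0, 0, 0],
  [1, -0.1, 0, 0, 0, 0, 0],
  [1, 0, 0, 0, 0, 0, 0],
  [1, 0, 0, 0, 0, 0, 0],
])

```text
time_s: 19.42
eef_pos: [0.5715, -0.1891, 0.0077]
tool_rot: [-0.003, -0.108, 0.994, 0.001]
wrist_force: [-10.9, 1.4, 9.4]
opening: 0.0006
finger_force: 5.5
```

```bash
python3 c.py
```

```text
t 19.42 tcp chute mm [ 20.8 -13.9] z 0.0077 Fx(chute) -10.31 Fy 3.69 Fz 9.37 open 0.0006
```

Call:
apply_moves([
  [1, -0.1, 0, 0, 0, 0, 0],
  [1, -0.1, 0, 0, 0, 0, 0],
  [1, 0, 0, 0, 0, 0, 0],
  [1, 0, 0, 0, 0, 0, 0],
])

```text
time_s: 19.75
eef_pos: [0.5729, -0.1888, 0.0077]
tool_rot: [-0.003, -0.108, 0.994, 0.001]
wrist_force: [-11.8, 1.0, 9.0]
opening: 0.0006
finger_force: 6.1
```

```bash
python3 c.py
```

```text
t 19.75 tcp chute mm [ 22.3 -13.9] z 0.0077 Fx(chute) -11.3 Fy 3.5 Fz 8.99 open 0.0006
```

Call:
apply_moves([
  [1, 0, 0, -0.05, 0, 0, 0],
  [1, -0.1, 0, -0.03, 0, 0, 0],
  [1, -0.1, 0, 0, 0, 0, 0],
  [1, 0, 0, 0, 0, 0, 0],
])

```text
time_s: 20.08
eef_pos: [0.5747, -0.1883, 0.0077]
tool_rot: [-0.004, -0.108, 0.994, 0.001]
wrist_force: [-10.5, 0.1, 4.4]
opening: 0.0006
finger_force: 5.4
```

```bash
python3 c.py
```

```text
t 20.08 tcp chute mm [ 24.1 -13.8] z 0.0077 Fx(chute) -10.24 Fy 2.3 Fz 4.36 open 0.0006
```

Call:
apply_moves([
  [1, -0.1, 0, 0, 0, 0, 0],
  [1, -0.1, 0, 0, 0, 0, 0],
  [1, 0, 0, 0, 0, 0, 0],
])

```text
time_s: 20.33
eef_pos: [0.5762, -0.188, 0.0077]
tool_rot: [-0.004, -0.108, 0.994, 0.001]
wrist_force: [-12.3, -0.2, 5.3]
opening: 0.0003
finger_force: 6.0
```

```bash
python3 c.py
```

```text
t 20.33 tcp chute mm [ 25.6 -13.8] z 0.0077 Fx(chute) -12.04 Fy 2.43 Fz 5.33 open 0.0003
```

Call:
apply_moves([
  [1, -0.1, 0, -0.03, 0, 0, 0],
  [1, -0.1, 0, 0, 0, 0, 0],
  [1, 0, 0, 0, 0, 0, 0],
])

```text
time_s: 20.58
eef_pos: [0.5779, -0.1878, 0.0078]
tool_rot: [-0.004, -0.107, 0.994, 0.001]
wrist_force: [-11.5, -0.3, 4.5]
opening: 0.0007
finger_force: 5.8
```

```bash
python3 c.py; python3 go.py
```

```text
t 20.58 tcp chute mm [ 27.4 -13.9] z 0.0078 Fx(chute) -11.27 Fy 2.13 Fz 4.45 open 0.0007
t 20.5833 pos [ 0.5779 -0.1878  0.0078] F [-11.46  -0.32   4.45] open 0.0006798957660262214 5.838244333863258
ytool deg 102.34 zt [-8.6e-03  5.0e-04 -1.0e+00]
```

Call:
apply_moves([
  [1, -0.1, 0, 0, 0, 0, 0],
  [1, -0.05, 0, 0, 0, 0, 0],
  [1, 0, 0, 0, 0, 0, 0],
  [1, 0, 0, 0, 0, 0, 0],
])

```text
time_s: 20.92
eef_pos: [0.5792, -0.1877, 0.0078]
tool_rot: [-0.004, -0.107, 0.994, 0.001]
wrist_force: [-12.9, 0.3, 4.2]
opening: 0.0002
finger_force: 6.1
```

```bash
python3 c.py
```

```text
t 20.92 tcp chute mm [ 28.7 -14.2] z 0.0078 Fx(chute) -12.51 Fy 3.02 Fz 4.17 open 0.0002
```

Call:
apply_moves([
  [1, -0.05, 0, 0, 0, 0, 0],
  [1, 0, 0, 0, 0, 0, 0],
  [1, 0, 0, 0, 0, 0, 0],
])

```text
time_s: 21.17
eef_pos: [0.5797, -0.1876, 0.0078]
tool_rot: [-0.004, -0.107, 0.994, 0.001]
wrist_force: [-12.8, -0.3, 4.5]
opening: 0.0007
finger_force: 6.1
```

```bash
cat >> c.py <<'E'
import os
s=ctrl.snapshot("side");f=cv2.GaussianBlur(s["frame"],(0,0),1).astype(float)
k=.005;q=[(.027+k,.009,.012),(.027+k,.009,.04),(k,.031,.04),(k,.031,.012)]
m=np.zeros(f.shape[:2],np.uint8);cv2.fillPoly(m,[proj(s,tf(p,q)).astype(np.int32)],1)
v=f[m>0];print("flap patch",len(v),v.mean(0).round(1))
if os.path.exists("fl.npy"):
    o=np.load("fl.npy");d=abs(o-f).mean(2);print("diff in flap patch",d[m>0].mean().round(1),"elsewhere chute",d[200:215,320:350].mean().round(1))
np.save("fl.npy",f)
E
python3 c.py
```

```text
t 21.17 tcp chute mm [ 29.1 -14.2] z 0.0078 Fx(chute) -12.58 Fy 2.46 Fz 4.52 open 0.0007
flap patch 68 [99.  97.3 99.1]
```

Call:
apply_moves([
  [1, -0.05, 0, 0, 0, 0, 0],
  [1, 0, 0, 0, 0, 0, 0],
  [1, 0, 0, 0, 0, 0, 0],
])

```text
time_s: 21.47
eef_pos: [0.5801, -0.1875, 0.0078]
tool_rot: [-0.004, -0.107, 0.994, 0.001]
wrist_force: [-12.4, -0.5, 4.0]
opening: 0.0006
finger_force: 6.1
```

```bash
python3 c.py
```

```text
t 21.47 tcp chute mm [ 29.6 -14.1] z 0.0078 Fx(chute) -12.19 Fy 2.12 Fz 4.03 open 0.0006
flap patch 68 [104.9 103.4 105.6]
diff in flap patch 8.7 elsewhere chute 0.2
```

Call:
apply_moves([
  [1, -0.05, 0, 0, 0, 0, 0],
  [1, 0, 0, 0, 0, 0, 0],
  [1, 0, 0, 0, 0, 0, 0],
])

```text
time_s: 21.77
eef_pos: [0.5803, -0.1874, 0.0078]
tool_rot: [-0.005, -0.107, 0.994, 0.001]
wrist_force: [-14.0, -1.1, 4.2]
opening: 0.0002
finger_force: 6.5
```

```bash
python3 c.py
```

```text
t 21.77 tcp chute mm [ 29.8 -14.1] z 0.0078 Fx(chute) -13.9 Fy 1.91 Fz 4.25 open 0.0002
flap patch 68 [105.4 103.9 105.9]
diff in flap patch 1.2 elsewhere chute 0.2
```

Call:
apply_moves([
  [1, -0.05, 0, 0, 0, 0, 0],
  [1, -0.05, 0, 0, 0, 0, 0],
  [1, -0.05, 0, 0, 0, 0, 0],
  [1, 0, 0, 0, 0, 0, 0],
])

```text
time_s: 22.15
eef_pos: [0.5814, -0.1872, 0.0078]
tool_rot: [-0.005, -0.107, 0.994, 0.001]
wrist_force: [-13.2, -1.0, 6.0]
opening: 0.0002
finger_force: 6.9
```

```bash
python3 c.py
python3 - <<'E'
from fit import *
f=np.load("fl.npy");s=ctrl.snapshot("side");p=np.load("chute.npy")
def m(ang,z0=.014,z1=.04):
    k=.005;th=np.arctan2(-.023,.027)+ang;L=.0355
    P=np.array([(k+L*a*np.cos(th),.031+L*a*np.sin(th),z) for a in np.linspace(.3,.98,12) for z in np.linspace(z0,z1,8)])
    uv=proj(s,tf(p,P));return map_coordinates(s["frame"].mean(2),[uv[:,1],uv[:,0]],order=1)
for a in(0,.2,.4,.55):v=m(a);print(a,v.mean().round(1),v.std().round(1))
x0,y0=270,150;g=s["frame"][150:200,268:312].mean(2).astype(int)
for r in g[::2]:print(' '.join('%3d'%v for v in r[::2]))
u=lambda a:proj(s,tf(p,[(.005+.0355*np.cos(np.arctan2(-.023,.027)+a),.031+.0355*np.sin(np.arctan2(-.023,.027)+a),z) for z in(.012,.04)])).round(1).tolist()
print("tip shut",u(0),"folded",u(.55),"hinge",proj(s,tf(p,[(.005,.031,.012),(.005,.031,.04)])).round(1).tolist())
E
```

```text
t 22.15 tcp chute mm [ 30.9 -14.1] z 0.0078 Fx(chute) -13.11 Fy 1.83 Fz 5.98 open 0.0002
flap patch 68 [105.5 103.9 106.1]
diff in flap patch 1.3 elsewhere chute 0.5
0 105.9 18.1
0.2 103.7 11.8
0.4 101.6 13.7
0.55 99.3 16.0
 78  78  76  69  57  55  53  52  53  52  58  47  61  90  66  62  76 155 153 156 155 156
 70  72  80  77  76  75  72  64  53  52  51  51  65  72  69  55  74  98  96  98  97 133
 74  70  77  75  75  76  79  74  74  73  79  74  64  72  68  52  79  95  97  97  99 137
 77  76  76  76  76  75  75  74  75  73  83  76  71  71  67  52  80  97 108 140 137 121
146 110  77  76  76  75  75  75  74  64  62  77  73  73  67  57  57 127 135 116 104  82
154 207 206 205 107  97  82  74  74  72  70  75  72  73  68  54  53  72 104  80  98  97
200 207 201 166  95  57 121  89  83  75  73  72  68  72  67  54  51  70  95  97  95  96
206 208 181 150  58  54  49  88  96 100  82  72  72  73  63  53  87  98  97  95  97  97
112 146 153 160 146 134 132  89 101 101  89  73  71  71  63  54  74  77  75  88  97  97
121 109  98  99  93  84  93 102 102 117  96  72  71  71  61  58  76  77  78  75  76 
[... 744 characters left out ...]
 73  74  73  76  97 120 113 126 126 143 143 143 141
 91  86  75  74  76  76  75  75  74  73  74  74  73 106 119  89 126 144 179 167 149 143
135 135  88  74  74  74  73  74  76  73  74  74  73  91 104 108 125 121 113 174 200 203
136 137 138 133 135  87  82  74  74  74  76  74  72 108 127 125 125 124 121 120 119 125
139 137 134 134 136 136 136 115 117  83  74  73  73  90 119 124 126 125 125 124 126 121
135 137 136 135 135 137 139 135 134 137 137  89  87  90  83  84  82 112 124 125 140 138
135 136 134 136 138 139 136 134 134 136 137 136 134 135 135 109  90  81  83  78 116 135
tip shut [[289.4, 180.7], [289.6, 172.0]] folded [[283.5, 183.7], [283.6, 175.0]] hinge [[295.2, 189.0], [295.5, 180.3]]
```

The bright plate edge at about (290,172) matches the flap's shut tip position (289.6,172.0), not the folded one (283.6,175), so the flap has snapped out. Easing off slowly.

Call:
apply_moves([
  [1, 0.1, 0, 0, 0, 0, 0],
  [1, 0.1, 0, 0, 0, 0, 0],
  [1, 0.1, 0, 0, 0, 0, 0],
  [1, 0.1, 0, 0, 0, 0, 0],
  [1, 0.1, 0, 0, 0, 0, 0],
  [1, 0.1, 0, 0, 0, 0, 0],
  [1, 0.1, 0, 0, 0, 0, 0],
  [1, 0.1, 0, 0, 0, 0, 0],
  [1, 0.1, 0, 0, 0, 0, 0],
  [1, 0.1, 0, 0, 0, 0, 0],
  [1, 0.1, 0, 0, 0, 0, 0],
  [1, 0.1, 0, 0, 0, 0, 0],
  [1, 0.1, 0, 0, 0, 0, 0],
  [1, 0.1, 0, 0, 0, 0, 0],
  [1, 0.1, 0, 0, 0, 0, 0],
  [1, 0.1, 0, 0, 0, 0, 0],
  [1, 0, 0, 0, 0, 0, 0],
])

```text
time_s: 23.67
eef_pos: [0.5728, -0.1894, 0.0096]
tool_rot: [0.002, -0.108, 0.994, -0.0]
wrist_force: [0.2, -0.6, 0.0]
opening: 0.0007
finger_force: 0.0
```

```bash
python3 c.py
```

```text
t 23.67 tcp chute mm [ 22.  -14.5] z 0.0096 Fx(chute) 0.07 Fy -0.63 Fz 0.01 open 0.0007
flap patch 68 [105.9 104.2 106.4]
diff in flap patch 6.8 elsewhere chute 2.2
```

Call:
apply_moves([
  [1, 0.3, 0, 0, 0, 0, 0],
  [1, 0.7, 0, 0, 0, 0, 0],
  [1, 1.0, 0, -0.5, 0, 0, 0],
  [1, 0.5, 0, -2.0, 0, 0, 0],
  [1, 0, 0, -3.0, 0, 0, 0],
  [1, 0, 0, -3.0, 0, 0, 0],
  [1, 0, 2.0, -2.0, 0, 0, 0],
  [1, 0, 3.3, 0, 0, 0, 0],
  [1, 0, 3.3, 0, 0, 0, 0],
  [1, 0, 3.3, 0, 0, 0, 0],
  [1, 0, 3.3, 0, 0, 0, 0],
  [1, 0, 3.3, 0, 0, 0, 0],
  [1, 0, 3.3, 0, 0, 0, 0],
  [1, 0, 2.0, 0, 0, 0, 0],
  [1, 0, 0, 0, 0, 0, 0],
  [1, 0, 0, 0, 0, 0, 0],
])

```text
time_s: 25.05
eef_pos: [0.4951, 0.0381, 0.1142]
tool_rot: [0.0, -0.109, 0.994, -0.0]
wrist_force: [-0.1, -0.7, -1.2]
opening: 0.0004
finger_force: 0.0
```

```bash
python3 - <<'E'
from fit import *
p=np.load("chute.npy");st=ctrl.get_state();print(st["time_s"],st["eef_pos"])
s=ctrl.snapshot("top");im=s["frame"].astype(float)
for r in ctrl.masks_of(s,"carrier")[:4]:
    c=np.argwhere(r["region"])[:,::-1].mean(0);print("carrier",round(r["p"],2),c.round(1),loc(p,onz(s,[c],.044)).round(4))
# rectified top face map at z=.044: brightness profile along x (mean |y|<.02) and along y
def prof(P):
    uv=proj(s,tf(p,P));return map_coordinates(im.min(2),[uv[:,1],uv[:,0]],order=1)
xs=np.arange(.010,.115,.004);print("x",[(int(round(x*1e3)),int(prof([(x,y,.044) for y in np.linspace(-.02,.02,15)]).mean())) for x in xs])
ys=np.arange(-.036,.037,.004);print("y",[(int(round(y*1e3)),int(prof([(x,y,.044) for x in(.037,.039,.041,.043)]).mean())) for y in ys])
for a in(0,.2,.4,.55):
    th=np.arctan2(-.023,.027)+a;print("flap top line",a,prof([(.005+d*np.cos(th),.031+d*np.sin(th),.04) for d in np.linspace(.012,.034,20)]).mean().round(1))
for q in("gauge_bar","spare_ring","micrometer","marker"):
    r=ctrl.masks_of(s,q)
    if r:print(q,round(r[0]["p"],2),np.argwhere(r[0]["region"])[:,::-1].mean(0).round())
E
```

```text
25.05 [0.49508576 0.0380728  0.11423017]
x [(10, 96), (14, 96), (18, 100), (22, 102), (26, 96), (30, 78), (34, 122), (38, 145), (42, 144), (46, 152), (50, 143), (54, 136), (58, 109), (62, 86), (66, 85), (70, 101), (74, 124), (78, 136), (82, 139), (86, 131), (90, 133), (94, 120), (98, 113), (102, 106), (106, 95), (110, 66), (114, 37)]
y [(-36, 94), (-32, 94), (-28, 84), (-24, 124), (-20, 125), (-16, 133), (-12, 154), (-8, 155), (-4, 155), (0, 156), (4, 155), (8, 154), (12, 141), (16, 121), (20, 136), (24, 93), (28, 73), (32, 82), (36, 74)]
flap top line 0 125.4
flap top line 0.2 105.1
flap top line 0.4 90.8
flap top line 0.55 85.4
gauge_bar 0.97 [167. 168.]
spare_ring 0.5 [139. 238.]
micrometer 0.63 [437. 250.]
marker 0.68 [389. 182.]
```

Flap is shut (its top edge is brightest at angle 0), the carrier's rear face is at about x = 32–33 mm against its tip, it lies centred in y, and no bystander moved. Handing in.

```bash
python3 -c "
from workcell import ctrl
print(ctrl.sign_off())"
```

```text
the job is handed in; nothing more can be done
None
```

I handed the job in at about 25 s of the 61 s limit, with the carrier past the flap and pressed back against it; no verdict came back, and the final check was by camera only (flap looks shut, bystanders not moved, robot clear), with plunger travel inferred rather than measured.

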